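Close and latch the stage-top chamber under the condenser

TASK

Close the live-imaging chamber on the microscope stage: swing its open lid fully shut without slamming it, then swing the steel hasp up and over so that it lies flat on the lid with its slot over the catch. The condenser hangs right above the hasp and leaves no room for an upright gripper, so reach in at a slant; do not knock the condenser, and leave the oil bottle, the objective and the screwdriver where they are.

Things in the scene. Friction and masses are not known exactly. Their poses are not given: they have to be found in the camera images.
- stage: fixed black stage plate carrying the chamber; place and yaw vary. Origin: on the table (z 0) below the chamber's centre. Stage frame (mm; at yaw 0 +x is away from the robot, +y to its left): plate x -140..140, y -260..160, top z 15; chamber, an open aluminium box, x -65..65, y -75..75, rim z 60; grey pillar 55 square at (110, -220), top z 300, with a knob on its -y side.
- lid (a joint): lid angle (rad): 0 = fully shut, flat on the rim; grows as it opens; starts 1.05 to 1.5 (nearly upright), stop 1.75. Hinge along stage x on the chamber's +y side; shutting carries the free edge to -y and down. Stiff: it stays where it is left and takes about 1 to 4 N at mid-lid to shut. No handle: push on its outer face.
- lid_hinge (a point): middle of the lid's hinge line (underside of the lid), stage (0, 75, 60). The lid is a grey frame 130 (x) by 150, 10 thick, with a clear window in the middle; shut, its top is at z 70. Its side bars, 35 wide (x -65..-30 and 30..65), are good to push on.
- lid_edge (a point): middle of the lid's free edge, on its outer (upper) face; 150 from the hinge.
- catch (a point): top of the catch: a steel staple (U-shaped bar, 5 thick, 19 long in x, standing 13.5 above the lid) on the lid's outer face, 128 from the lid's hinge; with the lid shut at stage (-4, -53, 83.5).
- hasp (a joint): hasp angle (rad): 0 = flat on the shut lid, over the catch; 1.57 = upright; starts 1.7 to 2.1 (leaning outwards, to -y), stop 2.5. Hinge along stage x. It stays where it is left; about 1 N near its end moves it. The catch passes freely through its slot.
- hasp_hinge (a point): middle of the hasp's hinge line on the chamber's -y side, stage (-4, -83, 72).
- hasp_tip (a point): end of the hasp, 76 from its hinge line: a flat steel strap 36 wide (x -22..14), 3 thick, with the slot 24 to 36 from the hinge line; solid from there to the end.
- condenser: fixed condenser over the hasp (origin and axes are the stage's): black block x -10..97, y -145..-47, z 165..250, lens ring (x 18..86, y -134..-66) down to z 153; round parts on top, up to z 290, and an arm to the pillar. Must not be knocked. On its robot side (x below -10) the space above the hasp is free.
- oil_mid (a point): bystander: amber glass oil bottle 28 across, 60 tall, on the plate near stage (-100, -195); its centre.
- objective_mid (a point): bystander: metal objective lens 34 across, 44 tall, standing on the plate near stage (105, 125); its centre.
- driver: bystander: screwdriver 160 long with black handle, lying on the table at the robot's right of the plate; origin at its middle, underside.

How it is judged (in metres and radians):
On the way, in this order (a step that is already met when the one before it is completed fails the run):
1. the lid is fully shut while the hasp is still clear of it (value of joint lid below 0.04 rad and value of joint hasp above 1 rad), for 0.2 s.
2. the hasp lies over the catch on the shut lid (value of joint lid below 0.04 rad and value of joint hasp below 0.12 rad), for 0.2 s.
At the end, for the whole second after the job is handed in: The lid is fully shut (within 0.04 rad, about 6 mm at its edge), the hasp lies at rest on the lid over the catch (within 0.12 rad, about 9 mm at its end), and the oil bottle, objective and screwdriver are within 20 mm of where they were (all of step 2 and velocity of joint hasp between -0.05 and 0.05 rad/s and distance of each of oil_mid, objective_mid, driver from where it was at the start of the episode below 0.02 m); the robot touches nothing.
It fails at once if the condenser is knocked (more than 5 N) (contact force between condenser and anything else above 5 N).
It fails at once if the lid is slammed (turns shut faster than 4 rad/s) (velocity of joint lid below -4 rad/s).
It fails at once if a bystander is displaced by more than 20 mm (distance of any of oil_mid, objective_mid, driver from where it was at the start of the episode above 0.02 m).
It also fails if it takes over 48 s, if anything falls off the work surface, if the arm or the gripper's body presses on something with over 40 N, if the wrist force passes 120 N, or if a joint passes its speed limit or range.

ROBOT

A 7-joint arm with a two-finger parallel gripper is mounted at the origin on the work surface. World frame = base frame: x ahead of the robot, y to its left, z up, the work surface at z = 0. Lengths are in mm, angles in rad, forces in N, time in s.
With the tool pointing down it reaches from about 350 to 900 mm from the base axis. Payload 7.2 kg.
Tool frame: the origin (TCP) lies midway between the tips of the shut fingers; the grasp point (between the pads) lies 19 mm behind it; y points along the fingers, z is the direction in which the jaws open and shut, and the axes are right-handed (so a half turn about y gives the same grasp; the last joint's range is limited). The gripper opens to 85 mm and grips with 20 to 120 N. Pads are 22 mm wide; open, the fingers measure 114 mm over their backs; the gripper's body (76 mm by 85 mm) begins 54 mm behind the grasp point. The pads swing forward as they close: fully open they stand 13 mm farther back than shut.
Start: joints at [1.178, 0.411, -0.013, 1.596, 0.006, 1.134, -0.082], TCP at [199.438, -592.329, 231.297] pointing down, gripper open.
Joint ranges: [-2.95, 2.95], [-0.29, 1.99], [-1.47, 1.44], [0.14, 2.54], [-1.03, 4.17], [0.13, 1.85], [-2.86, 2.86]. Speed limits (rad/s): [2.39, 2.39, 3.01, 3.01, 3.14, 3.14, 3.14].

INTERFACE

Orientations are given as a rotation vector (axis times angle).
In Python, from rig import manip, get_image, workorder, nets gives the robot as it stands.
- The arm moves only by the tool apply_moves, never from a script. Its argument "plan" is a list of rows, each a list of 3 entries, a list of its own where there are three numbers: the finger opening in cm, from 0 to 8.54, then the shift along the world's x, y, z in cm, then the turn about the world's z in rad. A call has 1 to 5 rows; each row shifts and turns the commanded pose from where the row before left it; what a row does not reach is not made up. A row lasts 1/8 s, in which the tool goes at most 62.5 mm and 10.7 degrees, less where a joint would pass 70% of its speed; a pose out of reach is approached as far as the arm can. A call with a gripper value outside its range is refused whole. The fingers move at their own pace and stop on an object; the grip force is fixed at half the most. Time passes only in rows, so rows that do not move let the fingers close. It gives the time, the measured TCP pose, the force and the opening at its end, in the units of the state.
- manip.get_state(): the state, without advancing time (a new reading comes with each control period).
- get_image(name): name is "scene" or "top" or "wrist"; returns a dict with "color" (400x640x3 uint8, blue, green, red), "fx", "fy", "cx", "cy" (pixels), "R" (3x3) and "t" (3): a world point X has camera coordinates R X + t; the wrist camera has in their place "tool_from_camera" (4x4, takes a point from camera to tool coordinates, whose origin is the TCP and whose axes are the tool frame's). Camera axes: x right, y down, z forward; pixel columns grow to the right and rows downward; lengths in mm; the calibration is good to about 2 mm. The wrist camera is an equidistant fisheye: a pixel r from the principal point sees the ray r / f radians off the axis. A picture is of the moment at which its call begins: read the wrist's pose just before it. There is no depth.
- workorder.finish_job(): hands the job in, once; it reports no verdict.
Trained networks look in a picture, given as the dict that the camera call returned (one of the last four; its "shot" number tells which), for a name from the list of things; names that differ only in an ending like _2 or _b are one class to them, and where a whole thing is asked for, a point or a joint stands for the part that bears it (a point fixed in the world has none). Each returns a list of dicts, best first, with "score" (0 to 1); they miss things now and then, are a little off and sometimes report something else, mostly with a low value. They report only what shows in the picture. A call takes as long as a camera call.
- nets.cut_out(thing, picture): "region" (400x640 bool, what is visible of it) and "point" ([row, column] in pixels, amid what is visible of it).
The state is a dict: "time": time; "joint_pos": joint angles; "joint_velocities": joint speeds; "tau": joint torques, N m; "eef_pos": TCP position; "ee_rot": TCP orientation; "force": force on the tool from outside, world axes, zero at the start; "ft_torque": the same for the moment, N m; "opening": finger opening in mm.
Only numpy, scipy, OpenCV 4.12 (cv2) and the standard library are available. Lean on these libraries where they do the work, as an engineer would, in place of code of your own. Each camera call takes 0.05 s, during which the arm holds its last target. There are 200 camera calls.

## Working session

There is one attempt and no reset: what is moved stays moved. The work goes in short steps, Python scripts to look and compute and a tool call to move; the robot and the scene stay as the last step left them, time stands still between calls to the robot, and variables do not carry over. Pictures are saved under pics/ and viewed, about 8 in all and at most 12, crops included, and the job is handed in when it is done.

Besides the shell and the picture viewer there is one more tool, called after "Request:" in YAML: its name, and indented under it one key for each argument. apply_moves: Moves the arm, as the interface text tells. Its arguments: {"type":"object","properties":{"plan":{"type":"array","items":{"type":"array"}}},"required":["plan"]}

```bash
mkdir -p pics; ls; python3 - <<'E'
from rig import manip,get_image,nets
import cv2,numpy as np
s=manip.get_state(); print({k:np.round(v,3) if not isinstance(v,dict) else v for k,v in s.items()})
ims={}
for n in("scene","top"):
    p=get_image(n); cv2.imwrite(f"pics/{n}0.png",p["color"]); print(n,p["fx"],p["fy"],p["cx"],p["cy"],np.round(p["R"],4).tolist(),np.round(p["t"],1).tolist())
    for th in("stage","lid","hasp","catch","condenser","oil_mid","objective_mid","driver"):
        r=nets.cut_out(th,p); print(th,[(round(float(d["score"]),2),np.round(d["point"],1).tolist(),int(d["region"].sum())) for d in r[:2]])
E
```

```text
pics
{'time': np.float64(0.0), 'joint_pos': array([ 1.178,  0.412, -0.013,  1.597,  0.006,  1.134, -0.082]), 'joint_velocities': array([ 0.001, -0.001,  0.   ,  0.   , -0.001, -0.001, -0.002]), 'tau': array([-0.0000e+00, -6.0061e+01,  6.8200e-01, -2.9941e+01,  1.4000e-02,
        1.1000e-02,  0.0000e+00]), 'eef_pos': array([ 199.221, -591.867,  230.445]), 'ee_rot': array([-0.336,  2.048, -2.044]), 'force': array([-0.055, -0.421, -0.273]), 'ft_torque': array([0.02 , 0.017, 0.004]), 'opening': np.float64(85.142)}
scene 502.57606262193264 502.57606262193264 317.61326113761925 199.47570162426499 [[0.0329, 0.9994, -0.0067], [0.9092, -0.0327, -0.415], [-0.415, 0.0076, -0.9098]] [68.8, -492.2, 1497.6]
stage [(0.79, [254.6, 329.5], 19866)]
lid [(0.64, [220.5, 381.6], 860), (0.39, [255.5, 332.1], 19722)]
hasp []
catch [(0.59, [220.2, 381.9], 888)]
condenser [(0.63, [248.6, 315.1], 3855)]
oil_mid [(0.61, [225.3, 266.7], 125)]
objective_mid [(0.72, [268.4, 418.2], 171)]
driver [(0.71, [166.1, 168.0], 381)]
top 400.0041192359696 400.0041192359696 324.87523861548175 199.21923534543694 [[-0.0195, -0.9997, 0.013], [-0.9884, 0.0173, -0.1509], [0.1506, -0.0158, -0.9885]] [-101.3, 580.9, 959.7]
stage [(0.6, [160.6, 305.0], 19881)]
lid [(0.79, [158.4, 250.0], 1081)]
hasp [(0.59, [154.4, 313.4], 105)]
catch [(0.73, [160.8, 251.5], 1050)]
condenser [(0.69, [163.6, 251.9], 1157)]
oil_mid [(0.48, [187.3, 363.0], 124), (0.25, [165.4, 251.0], 1137)]
objective_mid [(0.53, [140.5, 221.0], 156)]
driver [(0.98, [257.2, 457.8], 398)]
```

View pictures.

```bash
python3 - <<'E'
import cv2,numpy as np
a=cv2.imread("pics/scene0.png")[130:330,130:470];b=cv2.imread("pics/top0.png")[60:290,150:490]
a=cv2.resize(a,(510,300),interpolation=cv2.INTER_CUBIC);
cv2.imwrite("pics/s.png",cv2.resize(a,(800,470),interpolation=cv2.INTER_CUBIC)); cv2.imwrite("pics/t.png",cv2.resize(b,(800,541),interpolation=cv2.INTER_CUBIC))
E
```

```text
(no output)
```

View pics/s.png

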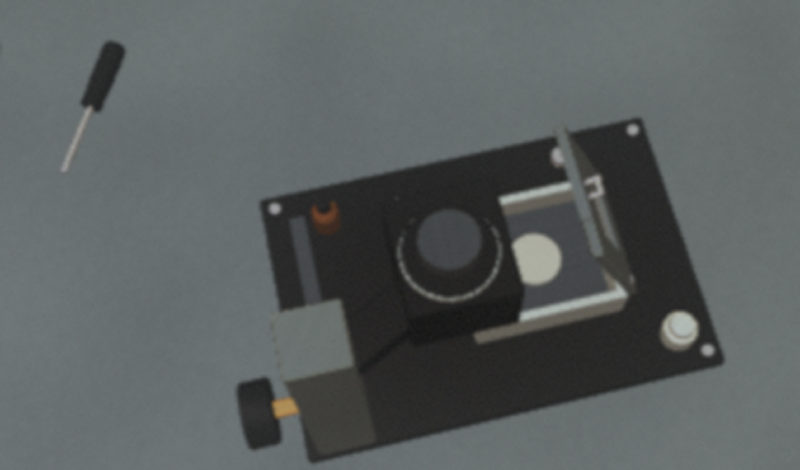

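View pics/t.png

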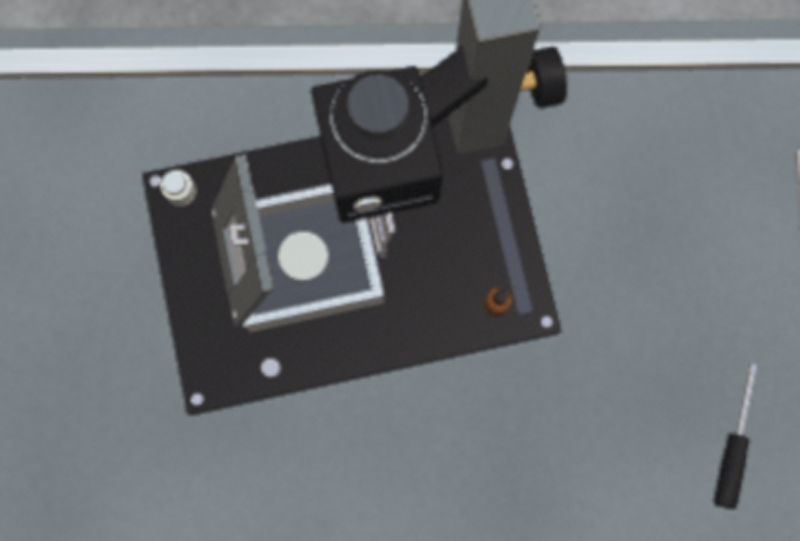

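```bash
cat > h.py <<'E'
import numpy as np, cv2
from scipy.optimize import least_squares
from scipy.spatial.transform import Rotation as Ro
def proj(p,X):
    c=np.atleast_2d(X)@np.array(p["R"]).T+np.array(p["t"]).ravel()
    return np.c_[p["fx"]*c[:,0]/c[:,2]+p["cx"],p["fy"]*c[:,1]/c[:,2]+p["cy"]]
def S(q,P):  # stage -> world
    c,s=np.cos(q[2]),np.sin(q[2]);P=np.atleast_2d(np.array(P,float))
    return np.c_[q[0]+c*P[:,0]-s*P[:,1],q[1]+s*P[:,0]+c*P[:,1],P[:,2]]
def inv(q,W):
    c,s=np.cos(q[2]),np.sin(q[2]);W=np.atleast_2d(np.array(W,float));d=W[:,:2]-q[:2]
    return np.c_[c*d[:,0]+s*d[:,1],-s*d[:,0]+c*d[:,1],W[:,2]]
def lid(th,x,r,n=0):  # on lid underside at r, n along outward normal
    return [x,75-r*np.cos(th)+n*np.sin(th),60+r*np.sin(th)+n*np.cos(th)]
def hasp(th,x,r): return [x,-83+r*np.cos(th),72+r*np.sin(th)]
E
python3 - <<'E'
from h import *
from rig import manip,get_image
s=manip.get_state(); M=Ro.from_rotvec(s["ee_rot"]).as_matrix(); print("tool axes cols\n",M.round(3))
w=get_image("wrist"); print(np.round(w["tool_from_camera"],2).tolist())
sc=get_image("scene"); tp=get_image("top")
cs=np.array([[262,200],[640,120],[722,362],[312,460]])*[.425,200/470]+[130,130]
ct=np.array([[143,173],[188,413],[560,332]])*.425+[150,60]
Ps=[[-140,-260,15],[-140,160,15],[140,160,15],[140,-260,15]]
Pt=[[140,160,15],[-140,160,15],[-140,-260,15]]
f=lambda q:np.r_[(proj(sc,S(q,Ps))-cs).ravel(),(proj(tp,S(q,Pt))-ct).ravel()]
r=least_squares(f,[600,0,.2]); q=r.x; print(q,f(q).round(1)); np.save("q.npy",q)
print(inv(q,s["eef_pos"]))
for n,p in(("s",sc),("t",tp)):
    im=cv2.resize(p["color"],None,fx=4,fy=4,interpolation=cv2.INTER_CUBIC)
    def L(pts,col):
        cv2.polylines(im,[((proj(p,S(q,pts))+.5)*4).astype(int)],True,col,1)
    L(Ps,(0,255,0)); L([[-65,-75,60],[65,-75,60],[65,75,60],[-65,75,60]],(255,255,0))
    L([[-10,-145,250],[97,-145,250],[97,-47,250],[-10,-47,250]],(0,255,255))
    L([[-10,-145,165],[97,-145,165],[97,-47,165],[-10,-47,165]],(0,200,255))
    for th,c in((1.05,(0,0,255)),(1.275,(255,0,255)),(1.5,(255,0,0))):
        L([lid(th,-65,150,10),lid(th,65,150,10)],c)
    for th,c in((1.7,(0,0,255)),(2.1,(255,0,0))): L([hasp(th,-22,76),hasp(th,14,76),hasp(th,14,0),hasp(th,-22,0)],c)
    o=((proj(p,S(q,[[0,-20,60]]))[0])*4).astype(int); print(o)
    cv2.imwrite(f"pics/o{n}.png",im[max(o[1]-300,0):o[1]+300,max(o[0]-400,0):o[0]+400])
E
```

```text
tool axes cols
 [[-0.948  0.     0.319]
 [-0.319 -0.    -0.948]
 [-0.    -1.     0.   ]]
[[0.0, 0.96, 0.27, -68.19], [0.0, -0.27, 0.96, -142.55], [1.0, -0.0, -0.0, -0.2], [0.0, 0.0, 0.0, 1.0]]
[6.63796952e+02 3.09864879e+00 1.99490693e-01] [-1.3 -0.9  0.9 -2.3  2.1 -0.5 -1.6  0.3 -0.8 -1.8 -0.6 -0.2  1.3 -1. ]
[[-573.12880073 -491.59313963  231.32011035]]
[1397  954]
[1144  655]
```

View pics/ot.png

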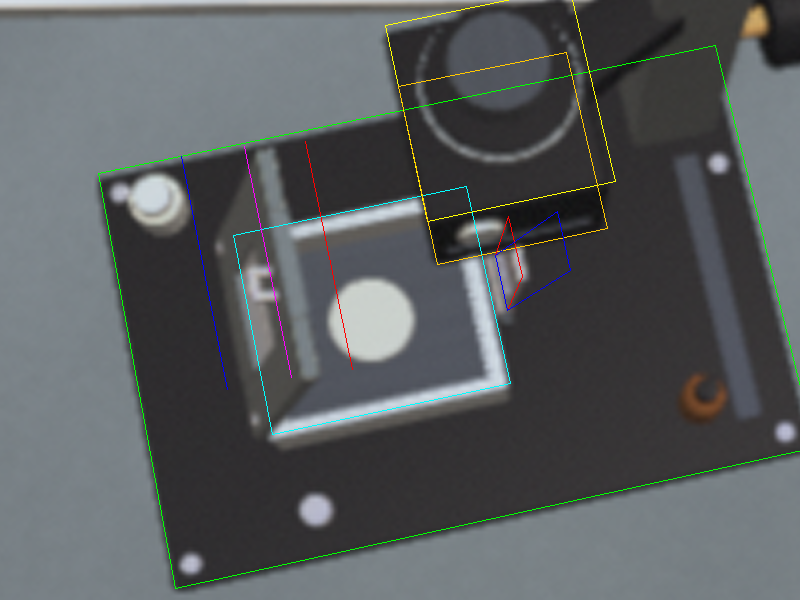

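View pics/os.png

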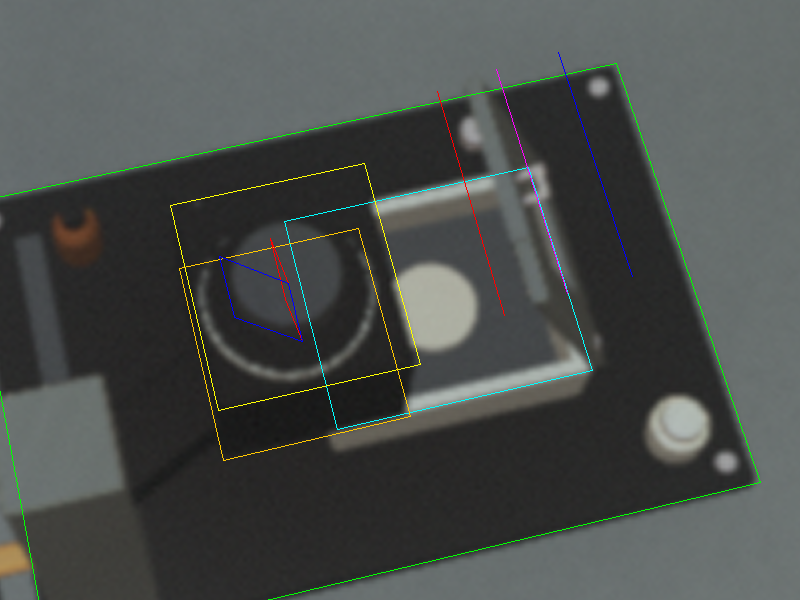

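Request:
apply_moves:
  plan:
    - [0,[2.6,4.6,0],0.14]
    - [0,[2.6,4.6,0],0.14]
    - [0,[2.6,4.6,0],0.14]
    - [0,[2.6,4.6,0],0.14]
    - [0,[2.6,4.6,0],0.14]

```text
time: 1.68
eef_pos: [330.2, -360.9, 231.6]
ee_rot: [-0.902, 1.595, -1.597]
force: [0.6, -1.2, 0.9]
opening: 0.3
```

Request:
apply_moves:
  plan:
    - [0,[2.6,4.6,0],0.14]
    - [0,[2.6,4.6,0],0.14]
    - [0,[2.6,4.6,0],0.14]
    - [0,[2.6,4.6,0],0.14]
    - [0,[2.6,4.6,0],0.14]

```text
time: 2.3
eef_pos: [460.2, -131.0, 231.7]
ee_rot: [-1.28, 1.091, -1.093]
force: [0.8, -1.0, -0.6]
opening: -0.0
```

Request:
apply_moves:
  plan:
    - [0,[2.6,4.6,0],0.0]
    - [0,[2.6,4.6,0],0.0]
    - [0,[2.6,4.6,0],0.0]
    - [0,[2.6,4.6,0],0]
    - [0,[0,0,0],0.0]

```text
time: 2.92
eef_pos: [564.3, 56.7, 231.3]
ee_rot: [-1.278, 1.091, -1.089]
force: [-0.9, 0.5, -0.0]
opening: 0.2
```

```bash
cat > st.py <<'E'
from h import *
from rig import manip
q=np.load("q.npy"); s=manip.get_state(); M=Ro.from_rotvec(s["ee_rot"]).as_matrix()
print("t",round(float(s["time"]),2),"stage",inv(q,s["eef_pos"]).round(1),"jaw yaw rel",round(np.arctan2(M[1,2],M[0,2])-q[2],3),"down",M[:,1].round(3),"F",np.round(s["force"],1),"q",np.round(s["joint_pos"],2))
E
python3 st.py
python3 - <<'E'
from h import *
q=np.load("q.npy"); print(S(q,[[-48,110,115],[-48,15,68]])); print("stage x,y dirs",np.cos(q[2]),np.sin(q[2]))
E
```

```text
t 2.92 stage [[-86.9  72.3 231.3]] jaw yaw rel -0.039 down [ 0.001  0.003 -1.   ] F [-0.9  0.5 -0. ] q [ 0.29  0.38 -0.61  1.71  0.24  1.13 -0.23]
[[594.95018893 101.40492136 115.        ]
 [613.77635321   8.28899609  68.        ]]
stage x,y dirs 0.9801676344112675 0.19817015025633827
```

Request:
apply_moves:
  plan:
    - [0,[0.0,4.5,0],0.04]
    - [0,[3.0,0,0],0]
    - [0,[0,0,-4],0]
    - [0,[0,0,-4],0]
    - [0,[0,0,-3.6],0]

```text
time: 3.55
eef_pos: [593.1, 95.0, 113.9]
ee_rot: [-1.295, 1.066, -1.066]
force: [0.1, 0.0, 0.1]
opening: 0.2
```

```bash
python3 st.py; python3 - <<'E'
from rig import get_image
import cv2
w=get_image("wrist"); print(w["fx"],w["cx"],w["cy"]); cv2.imwrite("pics/w1.png",w["color"])
E
```

```text
t 3.55 stage [[-51.  104.1 113.9]] jaw yaw rel -0.007 down [-0.    -0.001 -1.   ] F [0.1 0.  0.1] q [ 0.17  0.56 -0.57  1.75  0.36  0.94 -0.35]
309.70691628693146 319.2505061585501 195.85941073716194
```

View pics/w1.png

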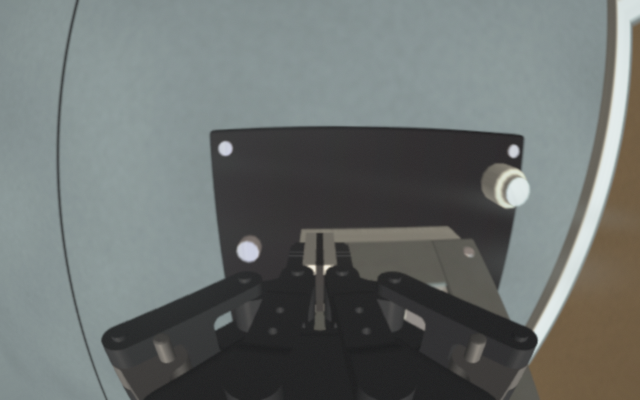

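Request:
apply_moves:
  plan:
    - [0,[0.4,-1.6,0],0]
    - [0,[0.2,-1.0,0],0]
    - [0,[0.2,-1.0,0],0]
    - [0,[0.2,-1.0,0],0]
    - [0,[0.2,-1.0,0],0]

```text
time: 4.22
eef_pos: [605.7, 40.5, 115.9]
ee_rot: [-1.294, 1.064, -1.065]
force: [-1.3, 2.9, -0.0]
opening: 0.0
```

Request:
apply_moves:
  plan:
    - [0,[0.2,-1.0,0],0]
    - [0,[0.2,-1.0,0],0]
    - [0,[0.2,-1.0,0],0]
    - [0,[0.2,-1.0,-0.4],0]
    - [0,[0.1,-0.5,-0.8],0]

```text
time: 4.85
eef_pos: [615.0, -6.0, 103.1]
ee_rot: [-1.294, 1.065, -1.067]
force: [-0.0, -0.5, 2.2]
opening: 0.1
```

```bash
python3 st.py
```

```text
t 4.85 stage [[-49.7   0.8 103.1]] jaw yaw rel -0.007 down [ 0.001 -0.001 -1.   ] F [-0.  -0.5  2.2] q [ 0.32  0.59 -0.55  1.72  0.37  0.94 -0.18]
```

Request:
apply_moves:
  plan:
    - [0,[-0.2,0.5,-0.7],0]
    - [0,[-0.2,0.5,-0.7],0]
    - [0,[0,0,-0.7],0]
    - [0,[0,0,-0.7],0]
    - [0,[0,0,-0.3],0]

```text
time: 5.48
eef_pos: [610.3, 5.5, 71.7]
ee_rot: [-1.295, 1.065, -1.065]
force: [0.5, -1.0, 1.6]
opening: 0.2
```

Request:
apply_moves:
  plan:
    - [0,[0,0,-0.3],0]
    - [0,[0,0,-0.2],0]
    - [0,[0,0,0],0]
    - [0,[0,0,0],0]

```text
time: 5.98
eef_pos: [610.5, 5.4, 69.9]
ee_rot: [-1.295, 1.064, -1.067]
force: [-9.4, -2.8, 24.7]
opening: 0.1
```

```bash
python3 st.py
```

```text
t 5.97 stage [[-51.8  12.8  69.9]] jaw yaw rel -0.006 down [ 0.001 -0.001 -1.   ] F [-9.4 -2.8 24.7] q [ 0.29  0.62 -0.53  1.75  0.4   0.87 -0.23]
```

Request:
apply_moves:
  plan:
    - [0,[0,0,3],0]
    - [0,[0,0,5],0.0]
    - [8.5,[-4.9,-1.0,0],0.006]
    - [8.5,[-4.9,-1.0,0],0]
    - [8.5,[0.8,-3.9,0],0]

```text
time: 6.6
eef_pos: [515.8, -51.3, 146.9]
ee_rot: [-1.302, 1.059, -1.055]
force: [1.9, -0.9, -0.3]
opening: 54.5
```

Request:
apply_moves:
  plan:
    - [8.5,[0.8,-3.9,0],0]
    - [8.5,[0,0,0],0]
    - [8.5,[0,0,0],0]

```text
time: 6.98
eef_pos: [528.2, -91.5, 147.1]
ee_rot: [-1.297, 1.061, -1.06]
force: [0.2, -0.6, 0.2]
opening: 84.7
```

```bash
python3 st.py; python3 - <<'E'
from rig import get_image,manip
import cv2,pickle
s=manip.get_state();w=get_image("wrist"); cv2.imwrite("pics/w2.png",w["color"]); pickle.dump((s,w),open("w2.pkl","wb"))
t=get_image("top"); pickle.dump(t,open("t2.pkl","wb"))
a=cv2.resize(w["color"][:, :],(800,500)); cv2.imwrite("pics/w2v.png",a)
E
```

```text
t 6.97 stage [[-151.7  -65.9  147.1]] jaw yaw rel 0.001 down [-0.     0.001 -1.   ] F [ 0.2 -0.6  0.2] q [ 0.54  0.42 -0.59  1.87  0.28  0.93  0.02]
```

View pics/w2v.png

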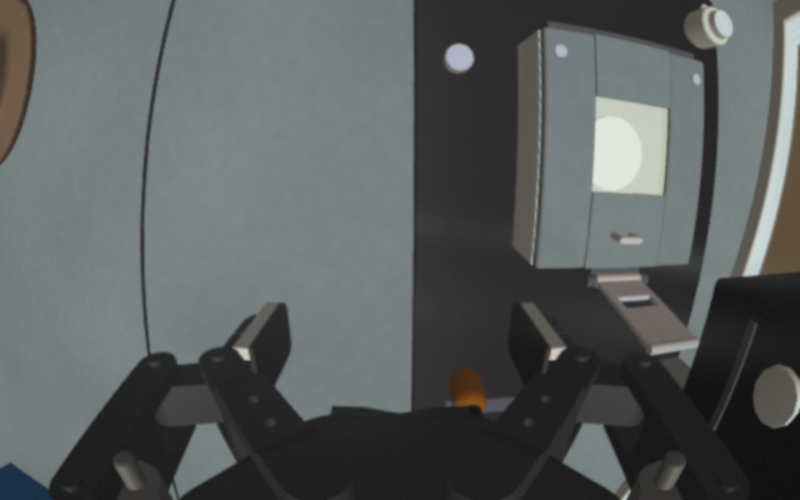

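```bash
cat >> h.py <<'E'
def wproj(s,w,W):
    M=Ro.from_rotvec(s["ee_rot"]).as_matrix(); T=(np.atleast_2d(W)-s["eef_pos"])@M
    return tproj(w,T)
def tproj(w,T):
    A=np.array(w["tool_from_camera"]); c=(np.atleast_2d(T)-A[:3,3])@A[:3,:3]
    rho=np.hypot(c[:,0],c[:,1]); a=np.arctan2(rho,c[:,2]); return np.c_[w["cx"]+w["fx"]*a*c[:,0]/rho,w["cy"]+w["fy"]*a*c[:,1]/rho]
E
cat > ov.py <<'E'
from h import *
import pickle
q=np.load("q.npy"); s,w=pickle.load(open("w2.pkl","rb"))
# refine q with wrist corners (z70 lid top), keep prior
pix=np.array([[547,25],[703,62],[540,266],[690,265]])*.8
P=[[-65,75,70],[65,75,70],[-65,-75,70],[65,-75,70]]
print("res before",(wproj(s,w,S(q,P))-pix).round(1).tolist())
f=lambda p:np.r_[(wproj(s,w,S(p,P))-pix).ravel(),(p-q)/[1.5,1.5,.006]]
r=least_squares(f,q).x; print("refit",r,(wproj(s,w,S(r,P))-pix).round(1).tolist())
im=cv2.resize(w["color"],None,fx=3,fy=3,interpolation=cv2.INTER_CUBIC)
def D(a,b,col,q,n=20):
    pts=np.linspace(a,b,n); cv2.polylines(im,[((wproj(s,w,S(q,pts))+.5)*3).astype(int)],False,col,1)
for qq,k in((q,255),):
    for th,c in((1.7,(0,0,k)),(1.9,(0,k,0)),(2.1,(k,0,0))):
        a=[hasp(th,-22,0),hasp(th,-22,76),hasp(th,14,76),hasp(th,14,0)]
        for i in range(3): D(a[i],a[i+1],c,qq)
    for a,b in(([-10,-145,165],[-10,-47,165]),([-10,-47,165],[-10,-47,250]),([-10,-47,165],[97,-47,165])): D(a,b,(0,k,k),qq)
    for a,b in((P[0],P[1]),(P[1],P[3]),(P[3],P[2]),(P[2],P[0])): D(np.array(a),np.array(b),(k,k,0),qq)
# tool grid: points at tool x=-12, z=60,70,80 along height
for z,c in((57,(255,255,255)),(65,(255,0,255)),(72,(0,128,255))):
    for x in(-12,):
        for y in(-13,-45,-60,-75,-90,-105): 
            u=((tproj(w,[[x,y,z]])[0]+.5)*3).astype(int); cv2.circle(im,tuple(u.tolist()),3,c,-1); cv2.putText(im,str(-y),tuple((u+4).tolist()),0,.4,c,1)
cv2.imwrite("pics/ov.png",im[600:1200,1120:1920])
E
python3 ov.py
```

```text
res before [[-1.7, 1.3], [1.0, 0.7], [-2.9, 3.2], [-0.9, 0.8]]
refit [6.64698301e+02 4.67745176e+00 1.99300560e-01] [[-0.2, -0.2], [1.8, -0.5], [-1.4, 1.5], [0.3, -0.6]]
```

View pics/ov.png

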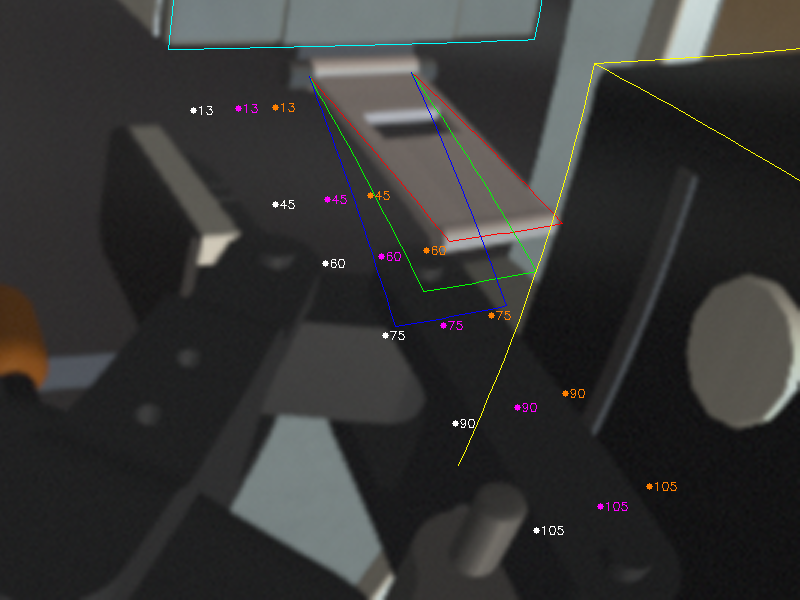

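Request:
apply_moves:
  plan:
    - [8.5,[0.5,-2.2,0],0]
    - [8.5,[0,0,-4],0]
    - [8.5,[0,0,-4],0]
    - [8.5,[2.4,0.5,0],0]
    - [8.5,[2.1,0.4,0],0]

```text
time: 7.7
eef_pos: [578.8, -103.6, 66.7]
ee_rot: [-1.298, 1.06, -1.058]
force: [0.7, -1.0, 0.2]
opening: 85.1
```

```bash
python3 - <<'E'
import numpy as np; np.save("q.npy",[664.7,4.68,.1993])
E
python3 st.py; python3 - <<'E'
from rig import get_image,manip
import cv2,pickle
s=manip.get_state();w=get_image("wrist"); pickle.dump((s,w),open("w3.pkl","wb"))
cv2.imwrite("pics/w3.png",cv2.resize(w["color"],(1440,900),interpolation=cv2.INTER_CUBIC)[300:900,640:1440])
E
```

```text
t 7.7 stage [[-105.7  -89.1   66.7]] jaw yaw rel 0.003 down [-0.001  0.001 -1.   ] F [ 0.7 -1.   0.2] q [ 0.47  0.6  -0.52  1.81  0.38  0.84 -0.03]
```

View pics/w3.png

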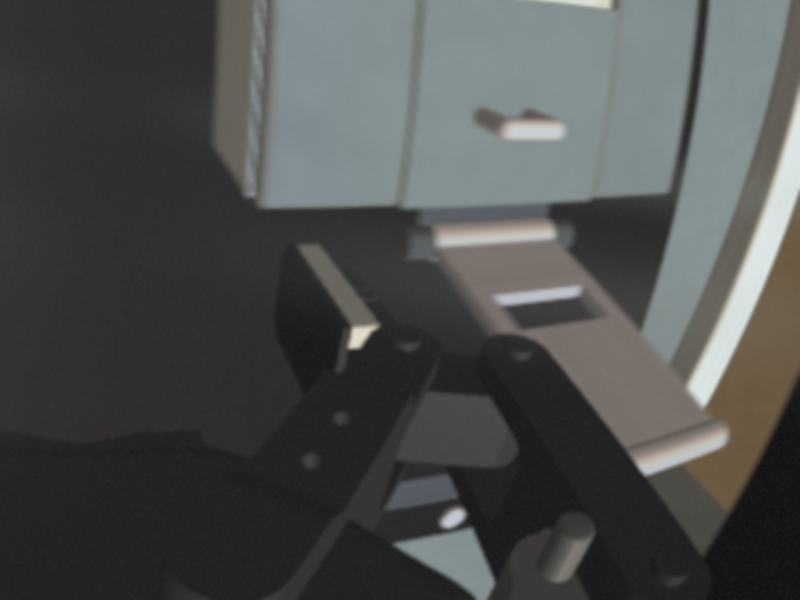

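Request:
apply_moves:
  plan:
    - [8.5,[0.3,0.06,0],0]
    - [8.5,[0.3,0.06,0],0]
    - [8.5,[0.2,0.04,0],0]
    - [8.5,[0,0,0],0]

```text
time: 8.25
eef_pos: [586.2, -103.9, 67.4]
ee_rot: [-1.297, 1.061, -1.061]
force: [0.2, 0.0, -0.2]
opening: 85.6
```

Request:
apply_moves:
  plan:
    - [8.5,[0.15,0.03,0],0]
    - [8.5,[0.15,0.03,0],0]
    - [8.5,[0,0,0],0]

```text
time: 8.62
eef_pos: [587.0, -104.5, 67.1]
ee_rot: [-1.301, 1.064, -1.06]
force: [-11.1, -3.3, 7.1]
opening: 84.7
```

Request:
apply_moves:
  plan:
    - [8.5,[-0.6,-0.12,0],0]
    - [8.5,[0.3,-1.5,0],0]
    - [8.5,[0.3,-1.5,0],0]
    - [8.5,[0,0,0],0]

```text
time: 9.12
eef_pos: [589.7, -137.0, 67.1]
ee_rot: [-1.296, 1.063, -1.064]
force: [0.0, 0.0, 0.4]
opening: 85.0
```

```bash
python3 st.py
```

```text
t 9.12 stage [[-101.5 -124.    67.1]] jaw yaw rel -0.003 down [ 0.    -0.001 -1.   ] F [0.  0.  0.4] q [ 0.51  0.62 -0.51  1.77  0.38  0.86  0.02]
```

Request:
apply_moves:
  plan:
    - [8.5,[0.48,0.1,0],0]
    - [8.5,[0.48,0.1,0],0]
    - [8.5,[-0.2,0.98,0],0]
    - [8.5,[-0.1,0.49,0],0]
    - [8.5,[0,0,0],0]

```text
time: 9.75
eef_pos: [595.9, -116.5, 67.4]
ee_rot: [-1.298, 1.06, -1.059]
force: [0.4, -0.3, 0.5]
opening: 84.9
```

```bash
python3 st.py
```

```text
t 9.75 stage [[ -91.5 -105.2   67.4]] jaw yaw rel 0.002 down [-0.  0. -1.] F [ 0.4 -0.3  0.5] q [ 0.48  0.62 -0.51  1.76  0.38  0.86 -0.01]
```

Request:
apply_moves:
  plan:
    - [8.5,[-0.16,0.78,0],0]
    - [8.5,[-0.16,0.78,0],0]
    - [8.5,[-0.16,0.78,0],0]

```text
time: 10.12
eef_pos: [591.1, -93.6, 67.3]
ee_rot: [-1.297, 1.061, -1.061]
force: [0.0, -0.9, -0.2]
opening: 84.7
```

```bash
python3 st.py; python3 - <<'E'
from rig import get_image,manip
import cv2,pickle
s=manip.get_state();w=get_image("wrist"); pickle.dump((s,w),open("w4.pkl","wb"))
cv2.imwrite("pics/w4.png",cv2.resize(w["color"],(1440,900),interpolation=cv2.INTER_CUBIC)[300:900,640:1440])
E
```

```text
t 10.12 stage [[-91.6 -81.8  67.3]] jaw yaw rel 0.001 down [-0.  0. -1.] F [ 0.  -0.9 -0.2] q [ 0.45  0.61 -0.51  1.79  0.38  0.85 -0.05]
```

View pics/w4.png

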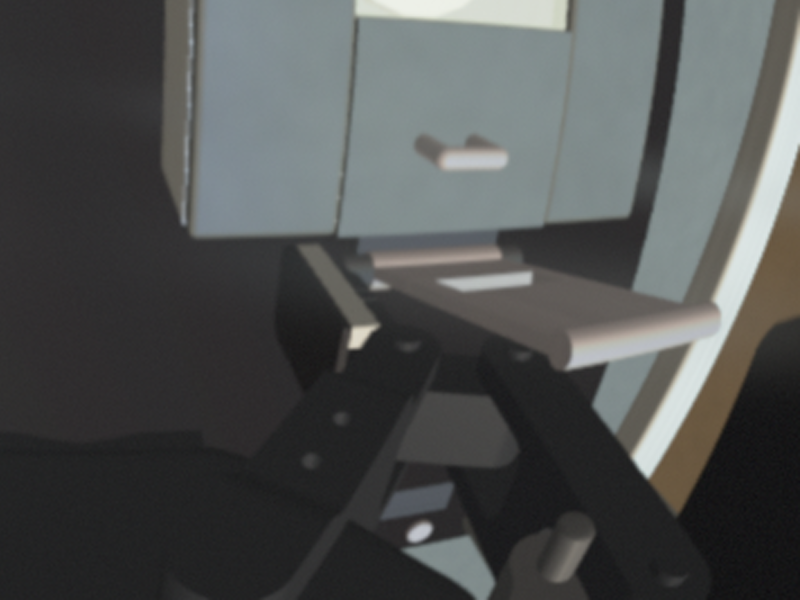

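Request:
apply_moves:
  plan:
    - [8.5,[-0.16,0.78,0],0]
    - [8.5,[-0.16,0.78,0],0]
    - [8.5,[-0.16,0.78,0],0]
    - [8.5,[-0.16,0.78,0],0]

```text
time: 10.68
eef_pos: [584.7, -62.4, 67.3]
ee_rot: [-1.297, 1.061, -1.061]
force: [-0.2, -0.6, 0.3]
opening: 85.0
```

Request:
apply_moves:
  plan:
    - [8.5,[-0.16,0.78,0],0]
    - [8.5,[-0.16,0.78,0],0]
    - [8.5,[0,0,0],0]

```text
time: 11.05
eef_pos: [581.5, -46.3, 67.4]
ee_rot: [-1.297, 1.06, -1.059]
force: [-0.4, -0.1, 0.3]
opening: 84.9
```

```bash
python3 st.py; python3 - <<'E'
from rig import get_image,manip
import cv2,pickle
s=manip.get_state();w=get_image("wrist"); pickle.dump((s,w),open("w5.pkl","wb"))
cv2.imwrite("pics/w5.png",cv2.resize(w["color"],(1440,900),interpolation=cv2.INTER_CUBIC)[300:900,640:1440])
E
```

```text
t 11.05 stage [[-91.7 -33.5  67.4]] jaw yaw rel 0.002 down [-0.  0. -1.] F [-0.4 -0.1  0.3] q [ 0.38  0.59 -0.52  1.82  0.38  0.83 -0.13]
```

View pics/w5.png

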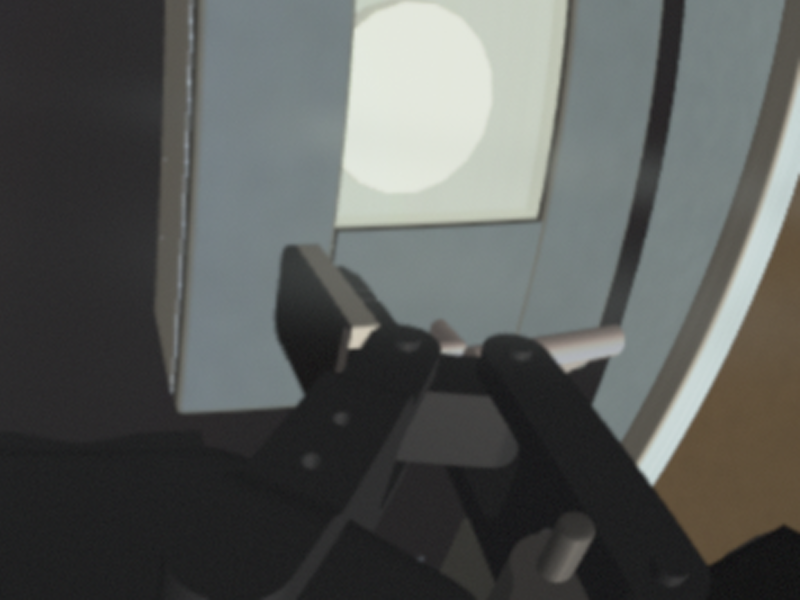

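```bash
python3 - <<'E'
from h import *
import pickle
q=np.load("q.npy"); s,w=pickle.load(open("w5.pkl","rb"))
for th in(.2,.4,.5,.6,.7,.8,.9,1.,1.1,1.2): print(th,(wproj(s,w,S(q,[hasp(th,14,76),hasp(th,-22,76)]))*2.25-[640,300]).round().tolist(),np.round(hasp(th,0,76),0))
E
```

```text
0.2 [[552.0, 180.0], [419.0, 184.0]] [ 0. -9. 87.]
0.4 [[586.0, 223.0], [448.0, 231.0]] [  0. -13. 102.]
0.5 [[602.0, 250.0], [462.0, 262.0]] [  0. -16. 108.]
0.6 [[615.0, 281.0], [474.0, 298.0]] [  0. -20. 115.]
0.7 [[627.0, 316.0], [484.0, 337.0]] [  0. -25. 121.]
0.8 [[636.0, 353.0], [492.0, 380.0]] [  0. -30. 127.]
0.9 [[641.0, 392.0], [496.0, 424.0]] [  0. -36. 132.]
1.0 [[643.0, 431.0], [497.0, 468.0]] [  0. -42. 136.]
1.1 [[641.0, 469.0], [495.0, 510.0]] [  0. -49. 140.]
1.2 [[636.0, 506.0], [490.0, 550.0]] [  0. -55. 143.]
```

Request:
apply_moves:
  plan:
    - [8.5,[-0.16,0.78,0],0]
    - [8.5,[-0.16,0.78,0],0]
    - [8.5,[-0.16,0.78,0],0]
    - [8.5,[0,0,-0.4],0]
    - [8.5,[0,0,0],0]

```text
time: 11.72
eef_pos: [576.6, -24.2, 62.8]
ee_rot: [-1.298, 1.061, -1.06]
force: [-0.6, 0.1, -0.5]
opening: 85.0
```

Request:
apply_moves:
  plan:
    - [8.5,[-0.4,-0.1,1],0]
    - [8.5,[0,0,3],0]
    - [8.5,[0,0,3],0]
    - [8.5,[0,0,0],0]

```text
time: 12.22
eef_pos: [574.4, -25.3, 136.3]
ee_rot: [-1.294, 1.057, -1.064]
force: [0.3, -0.7, 0.3]
opening: 84.8
```

```bash
python3 st.py; python3 - <<'E'
from rig import get_image,manip
import cv2,pickle
s=manip.get_state();w=get_image("wrist"); pickle.dump((s,w),open("w6.pkl","wb"))
cv2.imwrite("pics/w6.png",cv2.resize(w["color"],(1440,900),interpolation=cv2.INTER_CUBIC)[300:900,640:1440])
E
```

```text
t 12.22 stage [[-94.5 -11.5 136.3]] jaw yaw rel 0.0 down [ 0.005 -0.    -1.   ] F [ 0.3 -0.7  0.3] q [ 0.39  0.49 -0.57  1.8   0.32  0.94 -0.12]
```

View pics/w6.png

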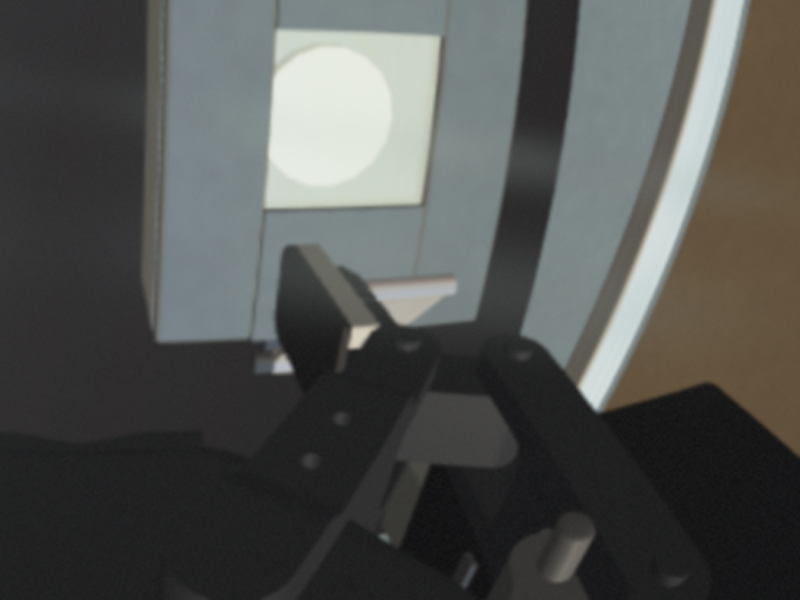

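Request:
apply_moves:
  plan:
    - [8.5,[1.5,0.2,0],0]
    - [8.5,[1.5,0.2,0],0]
    - [8.5,[0,0,-1.5],0]
    - [8.5,[0,0,-1.5],0]
    - [8.5,[0,0,0],0]

```text
time: 12.9
eef_pos: [601.1, -21.1, 100.9]
ee_rot: [-1.3, 1.064, -1.058]
force: [-0.4, 0.2, 1.1]
opening: 85.1
```

```bash
python3 st.py
```

```text
t 12.9 stage [[-67.5 -12.7 100.9]] jaw yaw rel 0.001 down [-0.004  0.    -1.   ] F [-0.4  0.2  1.1] q [ 0.34  0.57 -0.54  1.75  0.36  0.92 -0.15]
```

Request:
apply_moves:
  plan:
    - [8.5,[0,0,-0.8],0]
    - [8.5,[0,0,-0.8],0]
    - [8.5,[0,0,-0.8],0]
    - [8.5,[0,0,-0.8],0]
    - [8.5,[0,0,0],0]

```text
time: 13.52
eef_pos: [602.3, -21.1, 70.5]
ee_rot: [-1.298, 1.061, -1.06]
force: [-1.1, -0.5, 0.3]
opening: 85.1
```

Request:
apply_moves:
  plan:
    - [8.5,[0,0,-0.4],0]
    - [8.5,[0,0,-0.3],0]
    - [8.5,[0,0,-0.2],0]
    - [8.5,[0,0,0],0]

```text
time: 14.02
eef_pos: [602.7, -21.1, 62.2]
ee_rot: [-1.297, 1.061, -1.06]
force: [0.2, -0.0, -0.1]
opening: 84.7
```

```bash
python3 st.py
```

```text
t 14.03 stage [[-65.8 -13.   62.2]] jaw yaw rel 0.001 down [-0. -0. -1.] F [ 0.2 -0.  -0.1] q [ 0.33  0.62 -0.52  1.78  0.39  0.85 -0.17]
```

Request:
apply_moves:
  plan:
    - [8.5,[0,0,-0.2],0]
    - [8.5,[0,0,0],0]

```text
time: 14.28
eef_pos: [602.8, -21.0, 60.2]
ee_rot: [-1.297, 1.061, -1.061]
force: [0.1, -0.2, -0.4]
opening: 85.0
```

Request:
apply_moves:
  plan:
    - [8.5,[0,0,-0.15],0]
    - [8.5,[0,0,0],0]

```text
time: 14.52
eef_pos: [602.8, -21.0, 58.7]
ee_rot: [-1.297, 1.061, -1.061]
force: [-0.1, -0.8, 0.3]
opening: 84.8
```

Request:
apply_moves:
  plan:
    - [8.5,[0,0,-0.15],0]
    - [8.5,[0,0,0],0]

```text
time: 14.78
eef_pos: [602.7, -21.0, 57.1]
ee_rot: [-1.297, 1.061, -1.06]
force: [-0.7, -0.2, 0.1]
opening: 85.2
```

Request:
apply_moves:
  plan:
    - [8.5,[0,0,-0.15],0]
    - [8.5,[0,0,0],0]

```text
time: 15.02
eef_pos: [602.7, -21.0, 55.7]
ee_rot: [-1.297, 1.061, -1.061]
force: [0.3, 0.4, -0.4]
opening: 85.1
```

Request:
apply_moves:
  plan:
    - [8.5,[0,0,-0.15],0]
    - [8.5,[0,0,0],0]

```text
time: 15.28
eef_pos: [602.8, -21.0, 54.2]
ee_rot: [-1.297, 1.061, -1.061]
force: [0.1, 0.0, -0.5]
opening: 85.2
```

```bash
python3 - <<'E'
from h import *
from rig import get_image,manip,nets
import pickle
q=np.load("q.npy")
s=manip.get_state();w=get_image("wrist"); pickle.dump((s,w),open("w7.pkl","wb"))
r=nets.cut_out("hasp",w)
for d in r[:2]:
    ys,xs=np.nonzero(d["region"]); print(d["score"],d["point"],xs.min(),xs.max(),ys.min(),ys.max(),len(xs))
for th in(0,.1,.2,.3,.4): print(th,wproj(s,w,S(q,[hasp(th,14,76),hasp(th,-22,76),hasp(th,14,40)])).round().tolist())
cv2.imwrite("pics/w7.png",cv2.resize(w["color"],(1440,900),interpolation=cv2.INTER_CUBIC)[300:900,640:1440])
E
```

```text
0.61 [359.4, 472.7] 451 490 350 369 524
0 [[480.0, 250.0], [413.0, 253.0], [466.0, 309.0]]
0.1 [[487.0, 257.0], [417.0, 261.0], [469.0, 314.0]]
0.2 [[494.0, 266.0], [422.0, 272.0], [472.0, 319.0]]
0.3 [[501.0, 278.0], [427.0, 285.0], [474.0, 325.0]]
0.4 [[507.0, 291.0], [431.0, 300.0], [476.0, 331.0]]
```

Request:
apply_moves:
  plan:
    - [8.5,[0,0,-0.15],0]
    - [8.5,[0,0,0],0]

```text
time: 15.62
eef_pos: [603.0, -21.0, 53.9]
ee_rot: [-1.297, 1.06, -1.061]
force: [-4.7, -0.9, 10.5]
opening: 85.2
```

Request:
apply_moves:
  plan:
    - [8.5,[0,0,-0.15],0]
    - [8.5,[0,0,0],0]

```text
time: 15.88
eef_pos: [603.2, -21.0, 53.7]
ee_rot: [-1.297, 1.059, -1.062]
force: [-9.2, -1.6, 20.1]
opening: 84.7
```

Request:
apply_moves:
  plan:
    - [8.5,[0,0,3],0]
    - [8.5,[0,0,6],0]
    - [8.5,[-4.5,-0.9,0],0]
    - [8.5,[-4.0,-0.8,0],0]
    - [8.5,[0.8,-4.0,0],0]

```text
time: 16.5
eef_pos: [522.7, -76.2, 141.6]
ee_rot: [-1.301, 1.058, -1.056]
force: [1.7, -0.4, 0.2]
opening: 85.1
```

```bash
python3 st.py; python3 - <<'E'
from h import *
from rig import get_image,manip,nets
import pickle
q=np.load("q.npy")
s=manip.get_state();w=get_image("wrist"); pickle.dump((s,w),open("w8.pkl","wb"))
for d in nets.cut_out("hasp",w)[:2]:
    ys,xs=np.nonzero(d["region"]); print(d["score"],d["point"],xs.min(),xs.max(),ys.min(),ys.max(),len(xs))
    for th in(0,.1,.2,.3,.4,.5,.6,.8,1,1.5):
        m=np.zeros((400,640),np.uint8); P=[hasp(th,-22,0),hasp(th,-22,76),hasp(th,14,76),hasp(th,14,0)]
        cv2.fillPoly(m,[wproj(s,w,S(q,P)).round().astype(int)],1); m=m>0
        print(th,"iou",round((m&d["region"]).sum()/(m|d["region"]).sum(),2),wproj(s,w,S(q,P[1:3])).round().tolist())
im=w["color"][100:400,240:640]; cv2.imwrite("pics/w8.png",cv2.resize(im,(800,600),interpolation=cv2.INTER_CUBIC))
E
```

```text
t 16.5 stage [[-155.2  -51.1  141.6]] jaw yaw rel 0.006 down [-0.002 -0.    -1.   ] F [ 1.7 -0.4  0.2] q [ 0.51  0.41 -0.58  1.9   0.28  0.92 -0.  ]
0.71 [221.6, 520.4] 480 561 193 250 2226
0 iou 0.18 [[492.0, 153.0], [527.0, 156.0]]
0.1 iou 0.2 [[497.0, 155.0], [533.0, 157.0]]
0.2 iou 0.23 [[502.0, 158.0], [538.0, 161.0]]
0.3 iou 0.27 [[508.0, 162.0], [544.0, 165.0]]
0.4 iou 0.33 [[513.0, 168.0], [549.0, 170.0]]
0.5 iou 0.41 [[517.0, 175.0], [554.0, 176.0]]
0.6 iou 0.55 [[522.0, 183.0], [559.0, 184.0]]
0.8 iou 0.58 [[530.0, 202.0], [567.0, 202.0]]
1 iou 0.13 [[535.0, 225.0], [572.0, 223.0]]
1.5 iou 0.06 [[531.0, 284.0], [569.0, 278.0]]
```

View pics/w8.png

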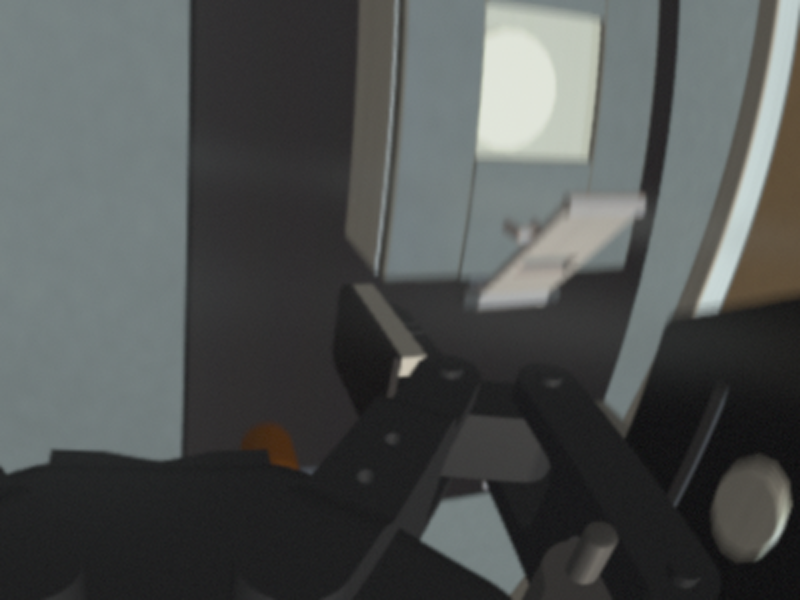

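Request:
apply_moves:
  plan:
    - [8.5,[-0.48,2.35,0],0]
    - [8.5,[4.5,0.92,0],0]
    - [8.5,[4.5,0.92,0],-0.005]
    - [8.5,[0,0,0],0]

```text
time: 17.1
eef_pos: [613.6, -34.3, 140.9]
ee_rot: [-1.293, 1.063, -1.063]
force: [-0.1, 0.2, -1.1]
opening: 85.1
```

```bash
python3 st.py
```

```text
t 17.1 stage [[-57.8 -28.  140.9]] jaw yaw rel -0.003 down [ 0.001  0.002 -1.   ] F [-0.1  0.2 -1.1] q [ 0.38  0.54 -0.56  1.69  0.33  1.   -0.1 ]
```

Request:
apply_moves:
  plan:
    - [8.5,[-0.4,-0.08,-1.0],0]
    - [8.5,[0,0,-1.5],0]
    - [8.5,[0,0,-1.0],0]
    - [8.5,[0,0,-0.8],0]
    - [8.5,[0,0,-0.8],0]

```text
time: 17.73
eef_pos: [607.0, -37.3, 89.8]
ee_rot: [-1.295, 1.064, -1.065]
force: [-0.0, 0.1, -0.1]
opening: 84.8
```

Request:
apply_moves:
  plan:
    - [8.5,[0,0,-0.8],0]
    - [8.5,[0,0,-0.8],0]
    - [8.5,[0,0,-0.8],0]
    - [8.5,[0,0,-0.4],0]
    - [8.5,[0,0,0],0]

```text
time: 18.35
eef_pos: [606.8, -37.0, 61.9]
ee_rot: [-1.296, 1.065, -1.064]
force: [0.6, 0.3, -0.4]
opening: 84.8
```

Request:
apply_moves:
  plan:
    - [8.5,[0,0,-0.2],0]
    - [8.5,[0,0,0],0]

```text
time: 18.6
eef_pos: [607.3, -36.9, 60.6]
ee_rot: [-1.295, 1.064, -1.065]
force: [0.3, -0.7, 1.8]
opening: 84.8
```

Request:
apply_moves:
  plan:
    - [8.5,[0,0,-0.15],0]
    - [8.5,[0,0,0],0]

```text
time: 18.85
eef_pos: [607.5, -36.9, 60.2]
ee_rot: [-1.295, 1.063, -1.065]
force: [-4.2, -0.2, 10.9]
opening: 85.1
```

Request:
apply_moves:
  plan:
    - [8.5,[0,0,-0.15],0]
    - [8.5,[0,0,0],0]

```text
time: 19.1
eef_pos: [607.7, -36.9, 59.8]
ee_rot: [-1.294, 1.062, -1.066]
force: [-8.0, -0.1, 19.6]
opening: 84.9
```

```bash
python3 st.py
```

```text
t 19.1 stage [[-64.1 -29.5  59.8]] jaw yaw rel -0.004 down [ 0.002 -0.001 -1.   ] F [-8.  -0.1 19.6] q [ 0.35  0.63 -0.51  1.77  0.4   0.85 -0.16]
```

Request:
apply_moves:
  plan:
    - [8.5,[0,0,1.5],0]
    - [8.5,[0,0,5],0]
    - [8.5,[-4.5,-0.9,2],0]
    - [8.5,[-4.5,-0.9,0],0]
    - [8.5,[0,0,0],0]

```text
time: 19.73
eef_pos: [514.1, -56.2, 142.7]
ee_rot: [-1.297, 1.066, -1.066]
force: [1.4, 0.0, -0.2]
opening: 85.1
```

```bash
python3 st.py; python3 - <<'E'
from h import *
from rig import get_image,manip,nets
q=np.load("q.npy")
s=manip.get_state();w=get_image("wrist"); cv2.imwrite("pics/w9.png",w["color"])
for d in nets.cut_out("hasp",w)[:1]:
    ys,xs=np.nonzero(d["region"]); print(d["score"],d["point"],xs.min(),xs.max(),ys.min(),ys.max(),len(xs))
    for th in(-.05,0,.05,.1,.15,.2,.3,.4,.6):
        m=np.zeros((400,640),np.uint8); P=[hasp(th,-22,0),hasp(th,-22,76),hasp(th,14,76),hasp(th,14,0)]
        cv2.fillPoly(m,[wproj(s,w,S(q,P)).round().astype(int)],1); m=m>0
        print(th,"iou",round((m&d["region"]).sum()/(m|d["region"]).sum(),2),wproj(s,w,S(q,P)).round().tolist())
for n,c in(("top",((187.3,363),(140.5,221),(257.2,457.8))),("scene",((225.3,266.7),(268.4,418.2),(166.1,168)))):
    p=get_image(n)
    for th,o in zip(("oil_mid","objective_mid","driver"),c):
        r=nets.cut_out(th,p); print(n,th,[np.round(d["point"],1).tolist() for d in r[:1]],"was",o)
    r=nets.cut_out("lid",p); print([(round(d["score"],2),d["point"],int(d["region"].sum())) for d in r[:1]])
E
```

```text
t 19.73 stage [[-159.7  -29.9  142.7]] jaw yaw rel -0.006 down [-0.002 -0.002 -1.   ] F [ 1.4  0.  -0.2] q [ 0.49  0.4  -0.6   1.92  0.28  0.91 -0.05]
0.66 [215.7, 499.9] 479 527 179 269 2793
-0.05 iou 0.79 [[479.0, 264.0], [491.0, 177.0], [525.0, 178.0], [512.0, 261.0]]
0 iou 0.78 [[479.0, 264.0], [494.0, 178.0], [528.0, 178.0], [512.0, 261.0]]
0.05 iou 0.74 [[479.0, 264.0], [496.0, 179.0], [530.0, 180.0], [512.0, 261.0]]
0.1 iou 0.67 [[479.0, 264.0], [498.0, 180.0], [533.0, 181.0], [512.0, 261.0]]
0.15 iou 0.6 [[479.0, 264.0], [501.0, 182.0], [535.0, 183.0], [512.0, 261.0]]
0.2 iou 0.54 [[479.0, 264.0], [503.0, 184.0], [538.0, 184.0], [512.0, 261.0]]
0.3 iou 0.42 [[479.0, 264.0], [508.0, 189.0], [543.0, 189.0], [512.0, 261.0]]
0.4 iou 0.32 [[479.0, 264.0], [513.0, 195.0], [548.0, 195.0], [512.0, 261.0]]
0.6 iou 0.18 [[479.0, 264.0], [521.0, 211.0], [557.0, 209.0], [512.0, 261.0]]
top oil_mid [[187.6, 361.7]] was (187.3, 363)
top objective_mid [[141.4, 222.3]] was (140.5, 221)
top driver [[260.8, 459.8]] was (257.2, 457.8)
[(0.75, [152.5, 267.7], 1089)]
scene oil_mid [[221.7, 267.0]] was (225.3, 266.7)
scene objective_mid [[269.6, 418.8]] was (268.4, 418.2)
scene driver [[164.3, 171.9]] was (166.1, 168)
[(0.87, [236.5, 369.4], 2210)]
```

```bash
python3 -c "
from rig import workorder,manip
print(manip.get_state()['force']); print(workorder.finish_job())"
```

```text
[-0.14688941 -0.6149732   0.27943555]
the job is handed in; nothing more can be done
None
```

I closed the lid and swung the hasp down flat over the catch, then handed the job in at about 20 s of the 48 s allowed. The tool reports no verdict.

- **Lid:** I pushed it shut slowly with the closed fingers on its robot-side bar, until it sat on the rim with about 25 N of press.
- **Hasp:** The moves only allow turns about the vertical axis, so I could not tilt the gripper as the task suggests. Instead I felt for the hasp's near edge with the outer linkage of the open gripper. I then swept the hasp over from the robot side, keeping about 5 mm clear of the condenser by calculation.
- **One miss:** My first press with a fingertip missed the hasp, which was still at about 0.7 rad, and pressed on the lid at about 20 N instead. I saw this in a picture and repeated the press 15 mm nearer the hasp's hinge, which brought it flat.

**Last checks:**
- **Hasp angle:** The hasp outline from the network matches about 0 rad (fit −0.05 to 0.05).
- **Contact:** The fingertip stopped about 6 mm above where it had met the bare lid, a little more than the hasp's thickness alone would give. The gripper was clear at the end, reading under 1 N.
- **Bystanders:** The networks put the oil bottle and objective within about 4 pixels of their first positions. The screwdriver came out about 4 pixels off in both views; I take that as network noise, as the arm never went near it after the start.
- **Not checked:** I had no picture views left, so the final state was checked with numbers only. I had no direct reading of contact with the condenser, but no unexpected forces showed.

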